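Fold down the cover of a watch movement case and tuck it under its lip

TASK

Close the small wooden case on the watchmaker's bench: with a fingertip, push its standing metal cover over until it lies flat on the case, then, keeping it pressed down, push it along by its ridge until its free edge is fully home beneath the steel retaining lip, so that the cover stays shut when you let go. Only push and press: do not pick anything up, and leave the watch movement in the case and all the other things on the bench where they are. Finish with the hand clear of everything.

Things in the scene. Friction and masses are not known exactly. Their poses are not given: they have to be found in the camera images.
- case: Dark wooden case fixed to the bench, 150 x 100 mm, top 38 mm above the bench, open compartment 70 x 76 mm in its middle. Origin: centre of its underside. x axis: along its length from hinge end to lip end; z up. Two slotted steel hinge cheeks (x -66 to -26 mm, y +-46 mm, 5 mm thick, tops at z 49 mm) stand either side of the cover, whose hinge pin slides in them.
- cover (a joint): Angle of the aluminium cover, rad: 0 = flat, 1.57 = upright, stop 1.75. A plate 100 mm long (hinge axis to free edge), 80 wide, 3 thick, hinge axis in mid-thickness; it folds towards the case's +x. Stiff, weakly sprung hinge: near upright it stays where it is, but from flat it springs up to about 0.8 rad unless held down (1 N at its edge) or tucked under the lip.
- carriage (a joint): Travel of the cover and its hinge pin along the slots in the case's +x, m: 0 = fully back, 0.018 = stop, fully home; starts within 0.003 of 0. About 3.5 N of friction; it stays where it is left. When the cover is flat its free edge is 5 mm short of the lip at 0 and 13 mm beneath the lip at 0.018.
- hinge_pin (a point): Middle of the hinge axis; in the case's frame x = -55 mm plus the carriage's travel, y = 0, z = 40 mm.
- ridge (a point): Middle of the crest of the low ridge on the cover's outer face (uppermost when flat; facing away from the lip when upright). The ridge is 6 mm thick, 50 mm wide across the cover, 6 mm high, 62 to 68 mm from the hinge axis. A fingertip on the outer face, on the hinge side of the ridge, can push the cover along by it.
- cover_edge (a point): Middle of the cover's free edge, mid-thickness, 100 mm from the hinge axis.
- lip_edge (a point): Middle of the lower front edge of the fixed steel retaining lip; in the case's frame x = 50, y = 0, z = 44 mm. The lip is a plate 60 mm wide, 4 mm thick (z 44 to 48 mm), x = 50 to 75 mm, open towards the hinge, carried by a riser at x = 67 to 75 mm. The flat cover's upper face is at z = 41.5 mm, 2.5 mm below the lip's underside.
- movement: Round brass watch movement, 32 mm across, 5 mm high, lying loose in the case's compartment (floor 10 mm above the bench), to be left there. Origin: centre of its underside.
- loupe: Black eyeglass, 34 mm across, 28 mm high, standing on the bench beside the case's +y side. Origin: centre of its underside. Leave alone.
- tweezers: Steel tweezers, 110 mm long, 6 mm high, lying beside the case's -y side. Origin: middle, underside. Leave alone.
- holder: Brass ring, 42 mm across, 12 mm high, lying beyond the lip end of the case. Origin: centre of its underside. Leave alone.
- anvil: Round steel anvil, 32 mm across, 22 mm high, standing behind the hinge end of the case. Origin: centre of its underside. Leave alone.
- jar: Amber glass jar, 44 mm across, 50 mm high, at one side of the mat. Origin: centre of its underside. Leave alone.
- driver: Screwdriver, 120 mm long, lying at one side of the mat. Origin: middle, underside. Leave alone.
- blower: Black rubber dust blower, 56 mm across, 85 mm high, standing at one side of the mat. Origin: centre of its underside. Leave alone.
There are look-alikes about, which are no part of the job. There is more than one size of the case; the job needs the larger.

How it is judged:
By the outcome, as a careful person would: the job done as asked, in the order asked, and still so for the second after the job is handed in, with the robot touching nothing.
It also fails if it takes over 32 s, if anything falls off the work surface, if the arm or the gripper's body presses on something with over 40 N, if the wrist force passes 120 N, or if a joint passes its speed limit or range.

ROBOT

A 7-joint arm with a two-finger parallel gripper is mounted at the origin on the work surface. World frame = base frame: x ahead of the robot, y to its left, z up, the work surface at z = 0. Lengths are in m, angles in rad, forces in N, time in s.
With the tool pointing down it reaches from about 0.425 to 0.875 m from the base axis. Payload 4.7 kg.
Tool frame: the origin (TCP) lies at the very end of the fingers, on their centre line; the grasp point (between the pads) lies 19 mm behind it (grip_point_offset is the distance from the TCP to the grasp point, in m); x points along the fingers, z is the direction in which the jaws open and shut, and the axes are right-handed (so a half turn about x gives the same grasp; the last joint's range is limited). The gripper opens to 87 mm and grips with 3 to 60 N. Pads are 19 mm wide; open, the fingers measure 117 mm over their backs; the gripper's body (75 mm by 190 mm) begins 51 mm behind the grasp point.
Start: joints at [1.134, 0.321, -0.07, 1.45, 0.023, 1.371, -0.057], TCP at [0.283, -0.585, 0.223] pointing down, gripper open.
Joint ranges: [-2.86, 2.86], [-0.3, 2.09], [-1.38, 1.24], [0.06, 2.45], [-1.56, 4.7], [0.09, 2.05], [-2.69, 2.69]. Speed limits (rad/s): [2.57, 2.57, 3.14, 3.14, 3.14, 3.14, 3.14].

INTERFACE

Orientations are given as a rotation vector (axis times angle).
In Python, from bench import get_state, get_image, calibration, close_job, grip_point_offset gives the robot as it stands.
- The arm moves only by the tool play_rows, never from a script. Its argument "targets" is a list of rows, each an object with "claw": the closure, from 0 (fully open) to 1 (shut); "linear": the shift along the tool's x, y, z as a fraction of full scale, a list of three; "rotation": the turn, a rotation vector about the tool's x, y, z as a fraction of full scale, a list of three. In form: [{"claw": claw, "linear": [x, y, z], "rotation": [wx, wy, wz]}, ...]. A call has 1 to 10 rows; each row shifts and turns the pose as measured when the row begins, along the tool's axes as they then stand; what a row does not reach is not made up. Full scale, the value 1, is 2.5 cm for a shift and 90 degrees for a turn. A row lasts 1/12 s, in which the tool goes at most 41.7 mm and 7.16 degrees, less where a joint would pass 70% of its speed; a pose out of reach is approached as far as the arm can. A call with a number of a shift or a turn outside -1 to 1 is refused whole. A call with a gripper value outside its range is refused whole. The fingers move at their own pace and stop on an object; "newtons" is the grip in N (left out, the last holds). Time passes only in rows, so rows that do not move let the fingers close. It gives the time, the measured TCP pose, the force and the opening at its end, in the units of the state.
- get_state(): the state, without advancing time (a new reading comes with each control period).
- get_image(name): name is "scene" or "top" or "wrist"; returns the picture (480x640x3 uint8, blue, green, red); there is no depth.
- calibration(name): a dict with "fx", "fy", "cx", "cy" (pixels), "dist_coeffs" ([k1, k2, p1, p2, k3] as OpenCV has them; the pictures are not rectified), "rvec" (rotation vector, rad) and "tvec" (3), from world to camera coordinates, as OpenCV has them; the wrist camera has in their place "hand_eye" (4x4, takes a point from camera to tool coordinates, whose origin is the TCP and whose axes are the tool frame's). Camera axes: x right, y down, z forward; pixel columns grow to the right and rows downward; lengths in m; the calibration is good to about 2 mm. A picture is of the moment at which its call begins: read the wrist's pose just before it. calibration takes no time and is no camera call.
- close_job(): hands the job in, once; it reports no verdict.
The state is a dict: "time": time; "joint_positions": joint angles; "qd": joint speeds; "joint_torque": joint torques, N m; "position": TCP position; "tool_rot": TCP orientation; "ft_force": force on the tool from outside, world axes, zero at the start; "torque": the same for the moment, N m; "grip_width": opening from 0.0 (shut) to 1.0 (fully open).
Only numpy, scipy, OpenCV 4.12 (cv2) and the standard library are available. Lean on these libraries where they do the work, as an engineer would, in place of code of your own. Each camera call takes 0.05 s, during which the arm holds its last target. There are 200 camera calls.

## Working session

There is one attempt and no reset: what is moved stays moved. The work goes in short steps, Python scripts to look and compute and a tool call to move; the robot and the scene stay as the last step left them, time stands still between calls to the robot, and variables do not carry over. Pictures are saved under pics/ and viewed, about 8 in all and at most 12, crops included, and the job is handed in when it is done.

Besides the shell and the picture viewer there is one more tool, called after "Request:" as name(argument=value, ...) on one line, values as JSON. play_rows: Moves the arm, as the interface text tells. Shift numbers are shares of 2.5 cm and turn numbers shares of 90 degrees, none past 1 either way. Its arguments: {"type":"object","properties":{"targets":{"type":"array"},"newtons":{"type":"number"}},"required":["targets"]}

```bash
ls; mkdir -p pics; python3 - <<'E'
from bench import *
import cv2,json
for n in("scene","top"):
    cv2.imwrite(f"pics/{n}0.png",get_image(n)); print(n,calibration(n))
print(calibration("wrist")); print(get_state(),grip_point_offset)
E
```

```text
pics
scene {'fx': 478.5197446016099, 'fy': 478.5197446016099, 'cx': 316.34231025162285, 'cy': 246.83296444481175, 'dist_coeffs': array([-0.05118596,  0.        ,  0.        ,  0.        ,  0.        ]), 'rvec': array([ 0.85247605,  2.43013593, -1.22457378]), 'tvec': array([ 0.44551401, -0.17075345,  1.29197503])}
top {'fx': 583.2097292958312, 'fy': 583.2097292958312, 'cx': 325.2127114421759, 'cy': 233.47897913447505, 'dist_coeffs': array([-0.01872718,  0.        ,  0.        ,  0.        ,  0.        ]), 'rvec': array([ 2.12336026, -2.12254141,  0.21193864]), 'tvec': array([0.00430266, 0.59029188, 1.24316706])}
{'fx': 360.6616910062181, 'fy': 360.6616910062181, 'cx': 321.99757662435644, 'cy': 238.72239992304046, 'dist_coeffs': array([0.00926295, 0.        , 0.        , 0.        , 0.        ]), 'hand_eye': array([[ 6.45294068e-04, -2.74491268e-01,  9.61589376e-01,
        -1.60881709e-01],
       [ 2.13575003e-04, -9.61589516e-01, -2.74491452e-01,
         7.47368922e-02],
       [ 9.99999769e-01,  3.82499159e-04, -5.61883537e-04,
        -7.54226707e-04],
       [ 0.00000000e+00,  0.00000000e+00,  0.00000000e+00,
         1.00000000e+00]])}
{'time': 0.1, 'joint_positions': array([ 1.13407372,  0.32177394, -0.07008254,  1.4515395 ,  0.02256771,
        1.37084745, -0.05692352]), 'qd': array([-0.00123583, -0.00203044,  0.00021908, -0.00314691,  0.00022381,
       -0.00087807, -0.00125831]), 'joint_torque': array([-1.04958883e-04, -4.92573524e+01, -4.05606637e-01, -3.13403535e+01,
       -6.41554850e-02,  3.94345319e-02,  3.83309555e-05]), 'position': array([ 0.28295207, -0.5846169 ,  0.22156139]), 'tool_rot': array([ 0.87197398,  1.39095276, -0.87051173]), 'ft_force': array([ 0.73998843, -0.23286846, -0.38598284]), 'torque': array([ 0.04315456, -0.01312196, -0.06311632]), 'grip_width': 0.9948090364552534} 0.0187
```

View pics/top0.png

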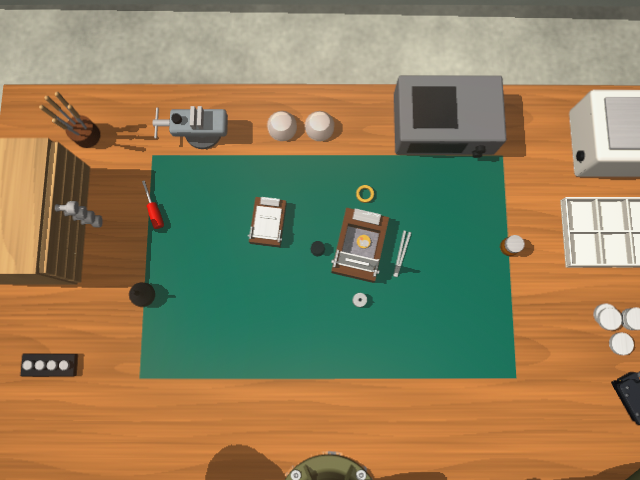

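View pics/scene0.png

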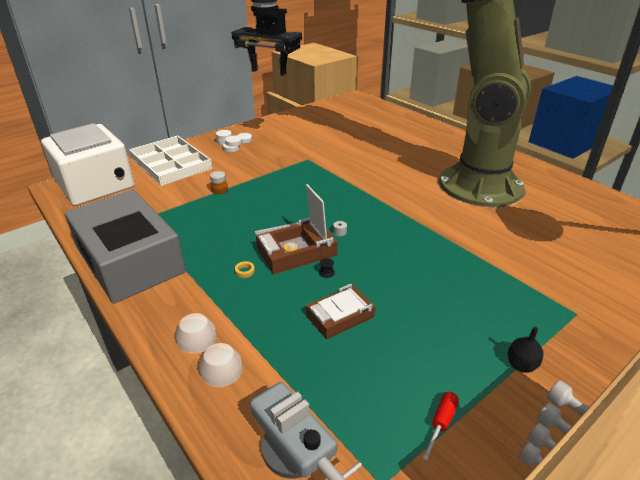

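Two candidate cases in the top view: the one at (362,244) and one at (267,222). The first is larger, has its cover standing, the movement inside, and the loupe, tweezers, ring and anvil around it. The second is smaller and already shut. So (362,244) fits; I'll confirm it in a crop.

```bash
python3 - <<'E'
import cv2,numpy as np
t=cv2.imread("pics/top0.png")[190:310,305:425]; s=cv2.imread("pics/scene0.png")[175:285,240:350]
c=np.hstack([cv2.resize(t,(400,400),interpolation=2),cv2.resize(s,(400,400),interpolation=2)])
c=cv2.resize(c,(800,400)); cv2.imwrite("pics/crop.png",c)
E
```

```text
(no output)
```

View pics/crop.png

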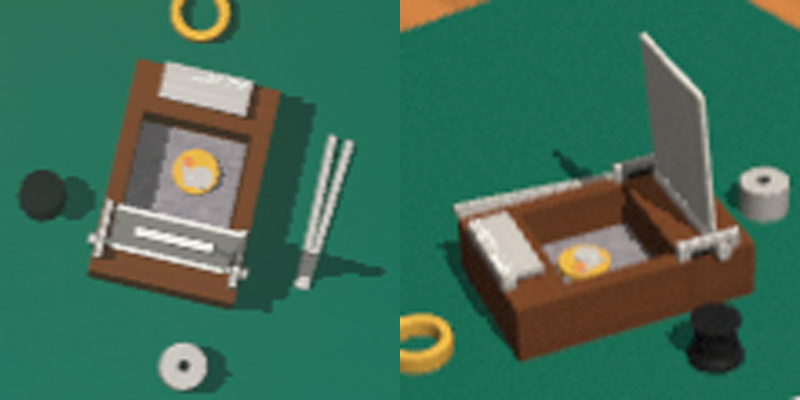

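```bash
cat > h.py <<'E'
from bench import *
import cv2,numpy as np
from scipy.spatial.transform import Rotation as R
def ray(n,px):
    k=calibration(n);K=np.array([[k['fx'],0,k['cx']],[0,k['fy'],k['cy']],[0,0,1]])
    p=cv2.undistortPoints(np.array(px,float).reshape(-1,1,2),K,k['dist_coeffs'])[:,0]
    d=np.c_[p,np.ones(len(p))]
    if 'rvec' in k:
        r=cv2.Rodrigues(k['rvec'])[0]; return -r.T@k['tvec'], d@r
    s=get_state();T=R.from_rotvec(s['tool_rot']).as_matrix();h=k['hand_eye']
    return s['position']+T@h[:3,3], d@h[:3,:3].T@T.T
def onplane(n,px,z):
    o,d=ray(n,px); return o+d*((z-o[2])/d[:,2])[:,None]
def proj(n,P):
    k=calibration(n);K=np.array([[k['fx'],0,k['cx']],[0,k['fy'],k['cy']],[0,0,1]])
    P=np.atleast_2d(np.array(P,float))
    if 'rvec' in k: rv,tv=k['rvec'],k['tvec']
    else:
        s=get_state();T=R.from_rotvec(s['tool_rot']).as_matrix();h=k['hand_eye']
        rw=T@h[:3,:3];o=s['position']+T@h[:3,3]; rv=cv2.Rodrigues(rw.T)[0];tv=-rw.T@o
    return cv2.projectPoints(P,rv,tv,K,k['dist_coeffs'])[0][:,0]
E
python3 - <<'E'
from h import *
np.set_printoptions(precision=4,suppress=True)
img=cv2.imread("pics/top0.png");hsv=cv2.cvtColor(img,cv2.COLOR_BGR2HSV)
sub=np.zeros(img.shape[:2],np.uint8);sub[200:290,325:395]=1
m=((hsv[...,0]<15)&(hsv[...,1]>90)&(hsv[...,2]>40)).astype(np.uint8)*sub
c=cv2.convexHull(np.vstack(cv2.findContours(m,0,2)[0]))
r=cv2.minAreaRect(c);b=cv2.boxPoints(r);print(b)
P=onplane("top",b,.038);print(P,np.linalg.norm(P-np.roll(P,1,0),axis=1),P.mean(0))
h=np.array([[137,60],[279,90],[236,306],[90,274]])/3.3333+[305,190]
P=onplane("top",h,.038);print(P,np.linalg.norm(P-np.roll(P,1,0),axis=1),P.mean(0))
print(ray("top",[[0,0]])[0],ray("scene",[[0,0]])[0])
s=get_state();print(R.from_rotvec(s['tool_rot']).as_matrix())
E
```

```text
[[331.5132 271.0864]
 [346.3615 207.451 ]
 [389.1328 217.431 ]
 [374.2845 281.0664]]
[[ 0.5084 -0.0097  0.038 ]
 [ 0.6546 -0.0439  0.038 ]
 [ 0.6314 -0.1412  0.038 ]
 [ 0.486  -0.105   0.038 ]] [0.0979 0.1502 0.1    0.1498] [ 0.5701 -0.0749  0.038 ]
[[ 0.6533 -0.0433  0.038 ]
 [ 0.6324 -0.1402  0.038 ]
 [ 0.4844 -0.1083  0.038 ]
 [ 0.5059 -0.0107  0.038 ]] [0.151  0.0991 0.1514 0.0999] [ 0.569  -0.0756  0.038 ]
[0.3411 0.0125 1.3332] [1.0527 0.6177 0.638 ]
[[-0.0008  0.9001  0.4357]
 [ 0.0016  0.4357 -0.9001]
 [-1.     -0.0001 -0.0018]]
```

The crop confirms it: the cover stands at (175,240) in the left half, with the movement at (195,172) and the lip at (205,88). The case centre is about (0.570, -0.075) and its yaw about -13°. I'll move towards it above everything, with the fingers shutting.

Request:
play_rows(targets=[{"claw":1,"linear":[0,1,-1],"rotation":[0,0,0]},{"claw":1,"linear":[0,1,-1],"rotation":[0,0,0]},{"claw":1,"linear":[0,1,-1],"rotation":[0,0,0]},{"claw":1,"linear":[0,1,-1],"rotation":[0,0,0]},{"claw":1,"linear":[0,1,-1],"rotation":[0,0,0]},{"claw":1,"linear":[0,1,-1],"rotation":[0,0,0]},{"claw":1,"linear":[0,1,-1],"rotation":[0,0,0]},{"claw":1,"linear":[0,1,-1],"rotation":[0,0,0]},{"claw":1,"linear":[0,1,-1],"rotation":[0,0,0]},{"claw":1,"linear":[0,1,-1],"rotation":[0,0,0]}], newtons=20)

```text
time: 0.93
position: [0.3963, -0.244, 0.2138]
tool_rot: [0.885, 1.395, -0.888]
ft_force: [0.9, 0.2, 0.3]
grip_width: 0.323
```

```bash
cat > st.py <<'E'
from h import *
np.set_printoptions(precision=4,suppress=True)
C=np.array([.570,-.0755,0]);yaw=-.226
Rc=R.from_euler('z',yaw).as_matrix()
def st():
    s=get_state();T=R.from_rotvec(s['tool_rot']).as_matrix()
    print('t',s['time'],'pos',s['position'],'case mm',Rc.T@(s['position']-C)*1000,'F case',Rc.T@s['ft_force'],'grip',round(s['grip_width'],3))
    print('tool in case\n',Rc.T@T)
    return s,T
def to(p):   # units from here to a case-frame point (mm)
    s=get_state();T=R.from_rotvec(s['tool_rot']).as_matrix()
    print('units to',p,T.T@(C+Rc@(np.array(p)/1000)-s['position'])/.025)
    Rd=np.array([[0,1,0],[0,0,-1],[-1,0,0.]]) # tool x=-z, y=+x, z=-y of case
    print('rot units',R.from_matrix(T.T@Rc@Rd).as_rotvec()/(np.pi/2))
if __name__=="__main__":
    import sys
    st()
    a=[float(v) for v in sys.argv[1:]]
    for i in range(0,len(a),3): to(a[i:i+3])
E
python3 st.py -105 0 150
```

```text
t 0.9333 pos [ 0.3963 -0.244   0.2138] case mm [-131.5584 -203.1108  213.8282] F case [0.7887 0.4349 0.336 ] grip 0.323
tool in case
 [[-0.012   0.7908  0.6119]
 [ 0.0019  0.612  -0.7909]
 [-0.9999 -0.0083 -0.0088]]
units to [-105.0, 0.0, 150.0] [ 2.5558  5.8332 -5.7528]
rot units [ 0.4192 -0.0037  0.0069]
```

Request:
play_rows(targets=[{"claw":1,"linear":[0.2,0.94,-0.97],"rotation":[0.07,0,0]},{"claw":1,"linear":[0.2,0.8,-1],"rotation":[0.07,0,0]},{"claw":1,"linear":[0.2,0.67,-1],"rotation":[0.07,0,0]},{"claw":1,"linear":[0.2,0.54,-1],"rotation":[0.07,0,0]},{"claw":1,"linear":[0.2,0.41,-1],"rotation":[0.07,0,0]},{"claw":1,"linear":[0.2,0.27,-1],"rotation":[0.07,0,0]},{"claw":1,"linear":[0,0,0],"rotation":[0,0,0]}])

```text
time: 1.52
position: [0.4634, -0.0612, 0.1819]
tool_rot: [1.388, 1.092, -1.397]
ft_force: [-0.4, -0.3, -0.0]
grip_width: 0.005
```

```bash
python3 st.py -105 0 110; python3 - <<'E'
from st import *
w=get_image("wrist");cv2.imwrite("pics/w1.png",w)
t=get_image("top");cv2.imwrite("pics/t1.png",t)
def P(x,y,z): return C+Rc@(np.array([x,y,z])/1000)
for n in("wrist","top"):
  for a in([50,30,48],[50,-30,48],[75,-50,38],[75,50,38],[-55,0,40],[-55+100*np.cos(1.5),40,140],[-55+100*np.cos(1.5),-40,140]): print(n,a,proj(n,P(*a)))
E
```

```text
t 1.5167 pos [ 0.4634 -0.0612  0.1819] case mm [-107.0913   -9.9437  181.8757] F case [-0.3134 -0.431  -0.0125] grip 0.005
tool in case
 [[-0.0116  0.9997 -0.0232]
 [ 0.0025 -0.0232 -0.9997]
 [-0.9999 -0.0116 -0.0023]]
units to [-105.0, 0.0, 110.0] [ 2.8749  0.1078 -0.3931]
rot units [-0.0148 -0.0015  0.0074]
wrist [50, 30, 48] [[254.9815  14.3604]]
wrist [50, -30, 48] [[338.8114  12.3734]]
wrist [75, -50, 38] [[365.7101 -23.7215]]
wrist [75, 50, 38] [[227.0975 -20.3613]]
wrist [-55, 0, 40] [[302.863  162.2165]]
wrist [np.float64(-47.92627983322971), 40, 140] [[220.6145 165.7289]]
wrist [np.float64(-47.92627983322971), -40, 140] [[365.7659 162.6224]]
top [50, 30, 48] [[352.6521 218.9863]]
top [50, -30, 48] [[378.6446 224.8446]]
top [75, -50, 38] [[389.0755 217.218 ]]
top [75, 50, 38] [[346.2243 207.5859]]
top [-55, 0, 40] [[355.4669 267.4226]]
top [np.float64(-47.92627983322971), 40, 140] [[340.1012 253.3216]]
top [np.float64(-47.92627983322971), -40, 140] [[377.8651 261.9182]]
```

View pics/w1.png

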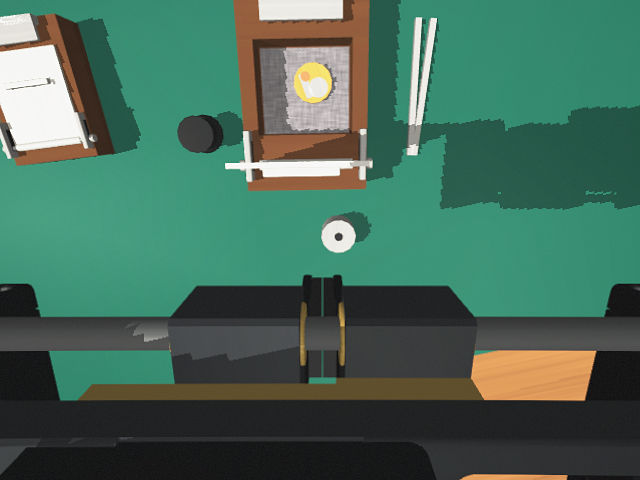

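The wrist view shows the case upright in the picture, with the lip front at row 19, the cover's top edge at rows 162–166, the anvil at (338,236) and the fingertips at (323,280). It agrees with the estimate to a few mm. I'll descend behind the cover and come up to it high on its outer face.

Request:
play_rows(targets=[{"claw":1,"linear":[0.8,0.1,-0.2],"rotation":[-0.015,0,0.007]},{"claw":1,"linear":[0.8,0.1,-0.1],"rotation":[0,0,0]},{"claw":1,"linear":[0.8,0.2,0],"rotation":[0,0,0]},{"claw":1,"linear":[0,0.4,0],"rotation":[0,0,0]},{"claw":1,"linear":[0,0.5,0],"rotation":[0,0,0]},{"claw":1,"linear":[0,0,0],"rotation":[0,0,0]}])

```text
time: 2.12
position: [0.496, -0.0759, 0.1218]
tool_rot: [1.37, 1.088, -1.376]
ft_force: [0.7, -0.0, 0.4]
grip_width: 0.004
```

```bash
python3 st.py -65 0 124
```

```text
t 2.1167 pos [ 0.496  -0.0759  0.1218] case mm [-72.0711 -16.9673 121.8136] F case [0.7238 0.1221 0.3812] grip 0.004
tool in case
 [[ 0.0016  1.     -0.0006]
 [-0.006  -0.0006 -1.    ]
 [-1.      0.0016  0.006 ]]
units to [-65.0, 0.0, 124.0] [-0.0911  0.2825 -0.6783]
rot units [-0.0004  0.0038 -0.001 ]
```

Request:
play_rows(targets=[{"claw":1,"linear":[0,0,-0.6],"rotation":[0,0,0]},{"claw":1,"linear":[0,0,0],"rotation":[0,0,0]}])

```text
time: 2.28
position: [0.5001, -0.064, 0.123]
tool_rot: [1.372, 1.086, -1.379]
ft_force: [-0.3, 1.0, 1.3]
grip_width: 0.005
```

```bash
python3 st.py -65 0 124
```

```text
t 2.2833 pos [ 0.5001 -0.064   0.123 ] case mm [-70.6625  -4.496  122.9833] F case [-0.5328  0.9123  1.3487] grip 0.005
tool in case
 [[ 0.0017  1.     -0.0042]
 [-0.006  -0.0042 -1.    ]
 [-1.      0.0018  0.006 ]]
units to [-65.0, 0.0, 124.0] [-0.0414  0.2258 -0.1806]
rot units [-0.0027  0.0038 -0.0011]
```

Request:
play_rows(targets=[{"claw":1,"linear":[0,0.2,-0.05],"rotation":[0,0,0]},{"claw":1,"linear":[0,0.2,0],"rotation":[0,0,0]},{"claw":1,"linear":[0,0.2,0],"rotation":[0,0,0]},{"claw":1,"linear":[0,0.2,0],"rotation":[0,0,0]},{"claw":1,"linear":[0,0.2,0],"rotation":[0,0,0]},{"claw":1,"linear":[0,0.15,0],"rotation":[0,0,0]}])

```text
time: 2.78
position: [0.5303, -0.0749, 0.1253]
tool_rot: [1.373, 1.081, -1.382]
ft_force: [0.2, -0.2, 0.5]
grip_width: 0.004
```

```bash
python3 st.py -20 0 112 -3.5 0 99
```

```text
t 2.7833 pos [ 0.5303 -0.0749  0.1253] case mm [-38.8237  -8.3429 125.3369] F case [ 0.2557 -0.101   0.4529] grip 0.004
tool in case
 [[ 0.0032  1.     -0.0075]
 [-0.0095 -0.0075 -0.9999]
 [-1.      0.0033  0.0094]]
units to [-20.0, 0.0, 112.0] [ 0.5327  0.7487 -0.3444]
rot units [-0.0048  0.006  -0.0021]
units to [-3.5, 0.0, 99.0] [ 1.0548  1.4069 -0.3542]
rot units [-0.0048  0.006  -0.0021]
```

Request:
play_rows(targets=[{"claw":1,"linear":[0.12,0.18,-0.12],"rotation":[0,0,0]},{"claw":1,"linear":[0.14,0.18,-0.12],"rotation":[0,0,0]},{"claw":1,"linear":[0.16,0.18,-0.1],"rotation":[0,0,0]},{"claw":1,"linear":[0.18,0.18,-0.1],"rotation":[0,0.003,0]}])

```text
time: 3.12
position: [0.553, -0.0695, 0.1099]
tool_rot: [1.377, 1.081, -1.38]
ft_force: [-1.0, -0.8, 0.0]
grip_width: 0.005
```

```bash
python3 st.py -3.5 0 99;  python3 - <<'E'
from st import *
w=get_image("wrist")[:330,120:520]
t=cv2.resize(get_image("scene")[150:290,220:360],(400,400),interpolation=2)
w=cv2.resize(w,(400,330));cv2.imwrite("pics/w2.png",np.hstack([np.vstack([w,np.zeros((70,400,3),np.uint8)]),t]))
E
```

```text
t 3.1167 pos [ 0.553  -0.0695  0.1099] case mm [-17.9024   2.0484 109.8513] F case [-0.7744 -0.9564  0.0497] grip 0.005
tool in case
 [[ 0.0047  0.9999 -0.0089]
 [-0.0055 -0.0089 -0.9999]
 [-1.      0.0048  0.0055]]
units to [-3.5, 0.0, 99.0] [0.4372 0.5747 0.0744]
rot units [-0.0057  0.0035 -0.003 ]
```

View pics/w2.png

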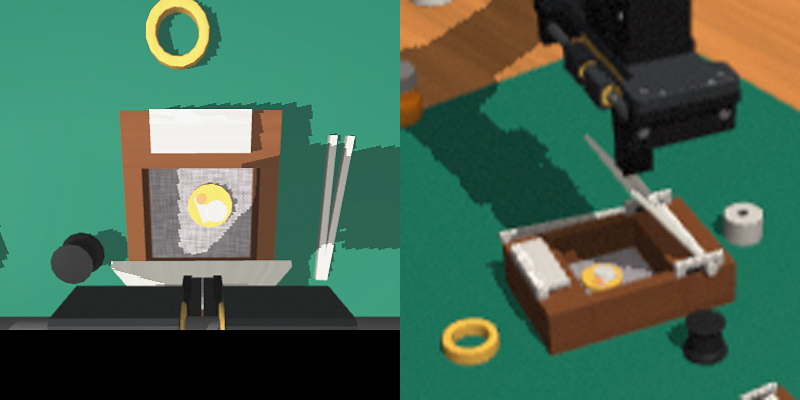

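The cover is folding as planned, at roughly 0.9 rad. The fingertip is on its outer face near the edge, at (205,278) in the left half. I'll continue to about 0.7 rad.

Request:
play_rows(targets=[{"claw":1,"linear":[0.11,0.16,0],"rotation":[0,0,0]},{"claw":1,"linear":[0.13,0.16,-0.03],"rotation":[0,0,0]},{"claw":1,"linear":[0.15,0.14,-0.03],"rotation":[0,0,0]},{"claw":1,"linear":[0.17,0.13,-0.03],"rotation":[0,0,0]}])

```text
time: 3.55
position: [0.5684, -0.0712, 0.0944]
tool_rot: [1.377, 1.082, -1.381]
ft_force: [-0.3, -0.8, 0.9]
grip_width: 0.006
```

```bash
python3 st.py -30 0 105 -18 0 80
```

```text
t 3.55 pos [ 0.5684 -0.0712  0.0944] case mm [-2.5029  3.8835 94.436 ] F case [-0.0788 -0.8487  0.9248] grip 0.006
tool in case
 [[ 0.0035  1.     -0.0088]
 [-0.0058 -0.0088 -0.9999]
 [-1.      0.0035  0.0058]]
units to [-30.0, 0.0, 105.0] [-0.4255 -1.097   0.1674]
rot units [-0.0056  0.0037 -0.0022]
units to [-18.0, 0.0, 80.0] [ 0.5762 -0.6205  0.1574]
rot units [-0.0056  0.0037 -0.0022]
```

Request:
play_rows(targets=[{"claw":1,"linear":[-0.6,-0.1,0.05],"rotation":[0,0,0]},{"claw":1,"linear":[-0.2,-0.5,0.05],"rotation":[0,0,0]},{"claw":1,"linear":[0,-0.6,0],"rotation":[-0.005,0.003,0]},{"claw":1,"linear":[0,0,0],"rotation":[0,0,0]}])

```text
time: 3.88
position: [0.539, -0.0656, 0.112]
tool_rot: [1.376, 1.094, -1.372]
ft_force: [-0.6, -0.6, -0.5]
grip_width: 0.008
```

```bash
python3 st.py -32 0 80;  python3 - <<'E'
from st import *
w=get_image("wrist")[:330,120:520]
t=cv2.resize(get_image("scene")[150:290,220:360],(400,400),interpolation=2)
cv2.imwrite("pics/w3.png",np.hstack([np.vstack([w,np.zeros((70,400,3),np.uint8)]),t]))
E
```

```text
t 3.8833 pos [ 0.539  -0.0656  0.112 ] case mm [-32.4079   2.7341 111.9539] F case [-0.4448 -0.6871 -0.4731] grip 0.008
tool in case
 [[ 0.0011  1.     -0.0003]
 [ 0.0017 -0.0003 -1.    ]
 [-1.      0.0011 -0.0017]]
units to [-32.0, 0.0, 80.0] [1.278  0.015  0.1115]
rot units [-0.0002 -0.0011 -0.0007]
```

View pics/w3.png

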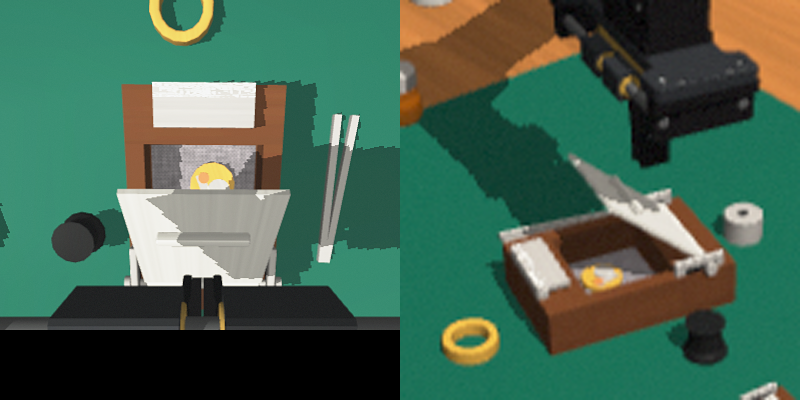

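The cover holds at about 0.7 rad, with the ridge at (203,238) and the fingertip behind it. Next I descend on the hinge side of the ridge and follow the arc down.

Request:
play_rows(targets=[{"claw":1,"linear":[0.6,0.02,0.05],"rotation":[0,0,0]},{"claw":1,"linear":[0.6,0.02,0],"rotation":[0,0,0]},{"claw":1,"linear":[0.2,0.02,0],"rotation":[0,0,0]},{"claw":1,"linear":[0.2,0.08,0],"rotation":[0,0,0]},{"claw":1,"linear":[0.2,0.08,0],"rotation":[0,0,0]}])

```text
time: 4.4
position: [0.5523, -0.0696, 0.0676]
tool_rot: [1.382, 1.085, -1.366]
ft_force: [0.1, 0.6, 1.5]
grip_width: 0.007
```

```bash
python3 st.py -18.4 0 53.3 -16.5 0 44
```

```text
t 4.4 pos [ 0.5523 -0.0696  0.0676] case mm [-18.5499   1.7831  67.6376] F case [0.0025 0.6436 1.4834] grip 0.007
tool in case
 [[ 0.0113  0.9999 -0.0023]
 [ 0.0025 -0.0023 -1.    ]
 [-0.9999  0.0113 -0.0026]]
units to [-18.4, 0.0, 53.3] [ 0.5734 -0.0003  0.0728]
rot units [-0.0015 -0.0016 -0.0072]
units to [-16.5, 0.0, 44.0] [0.9462 0.0715 0.0735]
rot units [-0.0015 -0.0016 -0.0072]
```

Request:
play_rows(targets=[{"claw":1,"linear":[0.2,0,0],"rotation":[0,0,-0.005]},{"claw":1,"linear":[0.2,0,0],"rotation":[0,0,0]},{"claw":1,"linear":[0.2,0,0],"rotation":[0,0,0]}])

```text
time: 4.65
position: [0.5561, -0.0702, 0.0531]
tool_rot: [1.381, 1.088, -1.368]
ft_force: [1.0, -1.3, 2.0]
grip_width: 0.006
```

```bash
python3 st.py  -16.5 0 44
```

```text
t 4.65 pos [ 0.5561 -0.0702  0.0531] case mm [-14.6956   2.0241  53.0805] F case [ 1.2502 -1.      1.985 ] grip 0.006
tool in case
 [[ 0.0082  1.     -0.0028]
 [ 0.0033 -0.0028 -1.    ]
 [-1.      0.0082 -0.0033]]
units to [-16.5, 0.0, 44.0] [ 0.3624 -0.0749  0.0824]
rot units [-0.0018 -0.0021 -0.0052]
```

Request:
play_rows(targets=[{"claw":1,"linear":[0.2,-0.06,0.03],"rotation":[0,0,-0.005]},{"claw":1,"linear":[0.15,-0.05,0.03],"rotation":[0,0,0]},{"claw":1,"linear":[0.08,-0.03,0],"rotation":[0,0,0]}])

```text
time: 4.9
position: [0.5545, -0.0706, 0.0419]
tool_rot: [1.381, 1.092, -1.37]
ft_force: [1.6, -0.7, 3.1]
grip_width: 0.004
```

```bash
python3 st.py  -16.5 0 41
```

```text
t 4.9 pos [ 0.5545 -0.0706  0.0419] case mm [-16.2392   1.2562  41.9462] F case [ 1.7095 -0.3398  3.1007] grip 0.004
tool in case
 [[ 0.0036  1.     -0.0025]
 [ 0.0046 -0.0025 -1.    ]
 [-1.      0.0036 -0.0046]]
units to [-16.5, 0.0, 41.0] [ 0.0376 -0.0104  0.0504]
rot units [-0.0016 -0.0029 -0.0023]
```

Request:
play_rows(targets=[{"claw":1,"linear":[0.06,0,0],"rotation":[0,0,0]},{"claw":1,"linear":[0.06,0,0],"rotation":[0,0,0]}])

```text
time: 5.07
position: [0.5547, -0.0707, 0.0411]
tool_rot: [1.38, 1.092, -1.371]
ft_force: [-4.1, 1.0, 17.2]
grip_width: 0.003
```

```bash
python3 st.py  12 0 41;python3 - <<'E'
from st import *
w=get_image("wrist")[:330,120:520]
t=cv2.resize(get_image("scene")[190:290,240:340],(400,400),interpolation=2)
cv2.imwrite("pics/w4.png",np.hstack([np.vstack([w,np.zeros((70,400,3),np.uint8)]),t]))
E
```

```text
t 5.0667 pos [ 0.5547 -0.0707  0.0411] case mm [-16.0113   1.279   41.0592] F case [-4.2388  0.0805 17.1704] grip 0.003
tool in case
 [[ 0.0036  1.     -0.0027]
 [ 0.0035 -0.0027 -1.    ]
 [-1.      0.0036 -0.0035]]
units to [12.0, 0.0, 41.0] [0.0063 1.1206 0.0482]
rot units [-0.0017 -0.0022 -0.0023]
```

View pics/w4.png

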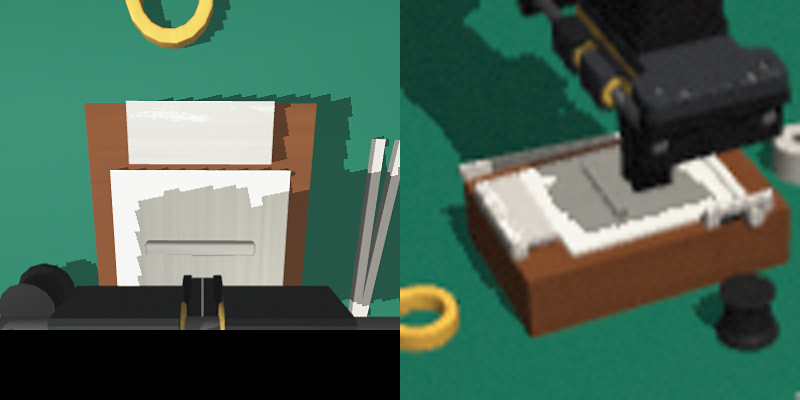

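The cover is flat, with its free edge at row 170 a few mm short of the lip at row 163. The fingertip is on the hinge side of the ridge at (200,248), and the press is 17 N. Now I push along at a lighter press.

Request:
play_rows(targets=[{"claw":1,"linear":[0.03,0.12,0.03],"rotation":[0,0,0]},{"claw":1,"linear":[0.03,0.12,0],"rotation":[0,0,0]},{"claw":1,"linear":[0.03,0.12,0],"rotation":[0,0,0]},{"claw":1,"linear":[0.03,0.12,0],"rotation":[0,0,0]}])

```text
time: 5.5
position: [0.5614, -0.0723, 0.0414]
tool_rot: [1.373, 1.098, -1.379]
ft_force: [-3.9, 1.5, 9.6]
grip_width: 0.005
```

```bash
python3 st.py  15 0 41
```

```text
t 5.5 pos [ 0.5614 -0.0723  0.0414] case mm [-9.1334  1.1984 41.4054] F case [-4.0888  0.5896  9.5857] grip 0.005
tool in case
 [[-0.0062  1.     -0.0018]
 [ 0.0003 -0.0018 -1.    ]
 [-1.     -0.0062 -0.0003]]
units to [15.0, 0.0, 41.0] [0.0102 0.9655 0.0462]
rot units [-0.0011 -0.0002  0.004 ]
```

Request:
play_rows(targets=[{"claw":1,"linear":[0.03,0.16,0],"rotation":[0,0,0.003]},{"claw":1,"linear":[0.03,0.16,0],"rotation":[0,0,0]},{"claw":1,"linear":[0.03,0.16,0],"rotation":[0,0,0]},{"claw":1,"linear":[0.03,0.16,0],"rotation":[0,0,0]},{"claw":1,"linear":[0.03,0.16,0],"rotation":[0,0,0]}])

```text
time: 5.92
position: [0.5713, -0.0746, 0.0408]
tool_rot: [1.361, 1.108, -1.394]
ft_force: [-13.0, 1.8, 18.3]
grip_width: 0.004
```

```bash
python3 st.py  15 0 41
```

```text
t 5.9167 pos [ 0.5713 -0.0746  0.0408] case mm [ 1.0259  1.1765 40.8374] F case [-13.0391  -1.1499  18.3184] grip 0.004
tool in case
 [[-0.0229  0.9997 -0.0011]
 [-0.0057 -0.0013 -1.    ]
 [-0.9997 -0.0229  0.0057]]
units to [15.0, 0.0, 41.0] [-0.0191  0.5587  0.0465]
rot units [-0.0008  0.0036  0.0146]
```

Request:
play_rows(targets=[{"claw":1,"linear":[0.0,0.16,0],"rotation":[0,0,0.012]},{"claw":1,"linear":[0.01,0.18,0],"rotation":[0,0,0.004]},{"claw":1,"linear":[0.01,0.18,0],"rotation":[0,0,0.004]}])

```text
time: 6.17
position: [0.5717, -0.0747, 0.041]
tool_rot: [1.358, 1.101, -1.393]
ft_force: [-10.6, 1.7, 15.1]
grip_width: 0.005
```

```bash
python3 st.py  15 0 41;python3 - <<'E'
from st import *
w=cv2.resize(get_image("wrist")[80:330,170:470],(600,500),interpolation=2)
cv2.imwrite("pics/w5.png",w)
E
```

```text
t 6.1667 pos [ 0.5717 -0.0747  0.041 ] case mm [ 1.4328  1.1862 41.0283] F case [-10.6957  -0.7046  15.1262] grip 0.005
tool in case
 [[-0.0186  0.9998 -0.0003]
 [-0.0112 -0.0005 -0.9999]
 [-0.9998 -0.0186  0.0112]]
units to [15.0, 0.0, 41.0] [-0.0084  0.5426  0.0473]
rot units [-0.0002  0.0071  0.0118]
```

View pics/w5.png

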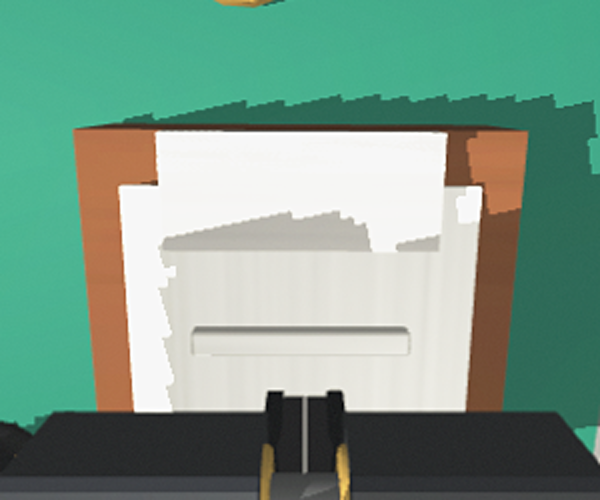

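The cover's edge is already well beneath the lip: edge at row 185, lip front at row 250, about 13 mm of overlap. The tip's friction carried it there, because the tip is still about 10 mm short of the ridge at (300,340). I'll ease the press, bring the tip up to the ridge and push by it to make sure it is fully home.

Request:
play_rows(targets=[{"claw":1,"linear":[-0.06,0.0,0],"rotation":[0,0,0.01]},{"claw":1,"linear":[-0.03,0.1,0],"rotation":[0,0,0]},{"claw":1,"linear":[0,0.15,0],"rotation":[0,0,0]},{"claw":1,"linear":[0,0.15,0],"rotation":[0,0,0]}])

```text
time: 6.55
position: [0.577, -0.0761, 0.0427]
tool_rot: [1.357, 1.095, -1.389]
ft_force: [-2.0, 0.2, 2.2]
grip_width: 0.005
```

```bash
python3 st.py  15 0 42
```

```text
t 6.55 pos [ 0.577  -0.0761  0.0427] case mm [ 6.9737  1.0162 42.6671] F case [-2.0177 -0.2603  2.1674] grip 0.005
tool in case
 [[-0.0116  0.9999  0.001 ]
 [-0.0139  0.0008 -0.9999]
 [-0.9998 -0.0116  0.0139]]
units to [15.0, 0.0, 42.0] [0.0235 0.3213 0.0406]
rot units [0.0006 0.0088 0.0074]
```

Request:
play_rows(targets=[{"claw":1,"linear":[0.01,0.12,0],"rotation":[0,0.008,0.007]},{"claw":1,"linear":[0.01,0.12,0],"rotation":[0,0,0]},{"claw":1,"linear":[0.01,0.12,0],"rotation":[0,0,0]}])

```text
time: 6.8
position: [0.5821, -0.0772, 0.0407]
tool_rot: [1.368, 1.103, -1.382]
ft_force: [-12.5, 3.4, 14.9]
grip_width: 0.002
```

```bash
python3 st.py  15 0 42
```

```text
t 6.8 pos [ 0.5821 -0.0772  0.0407] case mm [12.1713  1.0673 40.6538] F case [-12.938    0.5353  14.9112] grip 0.002
tool in case
 [[-0.0119  0.9999  0.0004]
 [-0.0007  0.0004 -1.    ]
 [-0.9999 -0.0119  0.0006]]
units to [15.0, 0.0, 42.0] [-0.0552  0.1125  0.0428]
rot units [0.0002 0.0004 0.0076]
```

Request:
play_rows(targets=[{"claw":1,"linear":[-0.06,0.06,0],"rotation":[0,0,0.006]},{"claw":1,"linear":[-0.02,0.12,0],"rotation":[0,0,0]},{"claw":1,"linear":[0,0.12,0],"rotation":[0,0,0]},{"claw":1,"linear":[0,0.12,0],"rotation":[0,0,0]}])

```text
time: 7.13
position: [0.5821, -0.0771, 0.0406]
tool_rot: [1.361, 1.116, -1.396]
ft_force: [-10.3, 1.4, 12.3]
grip_width: 0.0
```

```bash
python3 st.py  15 0 42;python3 - <<'E'
from st import *
w=cv2.resize(get_image("wrist")[80:330,170:470],(600,500),interpolation=2)
cv2.imwrite("pics/w6.png",w)
E
```

```text
t 7.1333 pos [ 0.5821 -0.0771  0.0406] case mm [12.1561  1.1928 40.6141] F case [-10.391   -0.9607  12.3386] grip 0.0
tool in case
 [[-0.0288  0.9996 -0.0003]
 [-0.002  -0.0004 -1.    ]
 [-0.9996 -0.0288  0.002 ]]
units to [15.0, 0.0, 42.0] [-0.0586  0.1121  0.0478]
rot units [-0.0002  0.0013  0.0183]
```

View pics/w6.png

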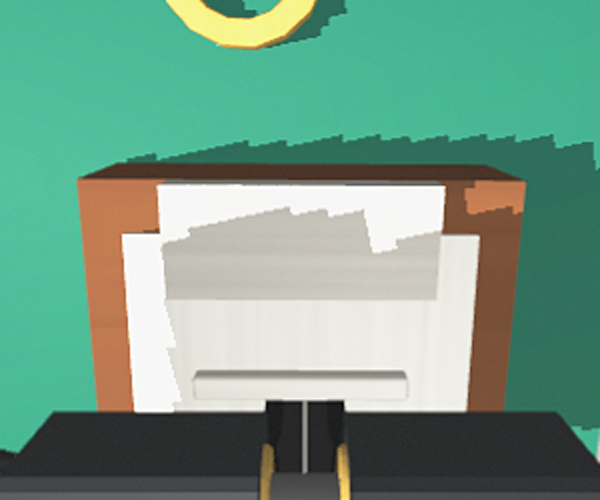

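```bash
python3 - <<'E'
from st import *
u=lambda a,z:(onplane("wrist",np.array(a)/2+[170,80],z)-C)@Rc*1000
print("cover edge",u([[124,236],[477,236]],.0415))
print("lip front top",u([[165,300],[437,300]],.048))
print("lip back top",u([[160,184],[445,185]],.048))
print("case end top",u([[80,180],[525,181]],.038))
print("ridge crest top hinge side",u([[195,376],[407,376]],.0475), "lip side",u([[195,371],[407,371]],.0475))
E
```

```text
cover edge [[ 60.0604  41.2806  41.5   ]
 [ 60.0191 -36.8453  41.5   ]]
lip front top [[ 47.2061  31.7918  48.    ]
 [ 47.167  -27.5615  48.    ]]
lip back top [[ 72.2766  31.3488  48.    ]
 [ 72.0449 -27.8308  48.    ]]
case end top [[ 71.8861  50.9003  38.    ]
 [ 71.6252 -47.401   38.    ]]
ridge crest top hinge side [[ 29.1359  26.154   47.5   ]
 [ 29.0966 -21.8597  47.5   ]] lip side [[ 30.3526  26.0981  47.5   ]
 [ 30.3139 -21.8076  47.5   ]]
```

The overlap measures 12.9 mm against a nominal 13 mm fully home, and the tip is now up against the ridge. One firmer push by the ridge to seat it, then straight up.

Request:
play_rows(targets=[{"claw":1,"linear":[-0.03,0.15,0],"rotation":[0,0,0.018]},{"claw":1,"linear":[0,0.2,0],"rotation":[0,0,0.01]},{"claw":1,"linear":[0,0.22,0],"rotation":[0,0,0.01]}])

```text
time: 7.43
position: [0.5823, -0.0771, 0.0403]
tool_rot: [1.369, 1.091, -1.38]
ft_force: [-18.2, 3.3, 20.7]
grip_width: 0.007
```

```bash
python3 st.py  15 0 42
```

```text
t 7.4333 pos [ 0.5823 -0.0771  0.0403] case mm [12.3666  1.1751 40.2771] F case [-18.5034  -0.8267  20.741 ] grip 0.007
tool in case
 [[-0.0026  1.     -0.001 ]
 [-0.0058 -0.001  -1.    ]
 [-1.     -0.0026  0.0058]]
units to [15.0, 0.0, 42.0] [-0.0689  0.1052  0.0473]
rot units [-0.0007  0.0037  0.0017]
```

At the stop: 18 N along it moves it only 0.2 mm. Lifting clear, then up and back.

Request:
play_rows(targets=[{"claw":1,"linear":[-0.08,0,0],"rotation":[0,0,0]},{"claw":1,"linear":[-0.3,0,0],"rotation":[0,0,0]},{"claw":1,"linear":[-0.8,0,0],"rotation":[0,0,0]},{"claw":1,"linear":[-1,0,0],"rotation":[0,0,0]},{"claw":1,"linear":[-1,0,0],"rotation":[0,0,0]},{"claw":1,"linear":[-1,-0.5,0],"rotation":[0,0,0]},{"claw":1,"linear":[-0.5,-0.5,0],"rotation":[0,0,0]},{"claw":1,"linear":[0,0,0],"rotation":[0,0,0]},{"claw":1,"linear":[0,0,0],"rotation":[0,0,0]},{"claw":1,"linear":[0,0,0],"rotation":[0,0,0]}])

```text
time: 8.27
position: [0.5613, -0.0737, 0.1616]
tool_rot: [1.374, 1.089, -1.378]
ft_force: [0.1, -0.3, -0.5]
grip_width: 0.005
```

```bash
python3 st.py;python3 - <<'E'
from st import *
w=cv2.resize(get_image("wrist")[:300,140:500],(480,400),interpolation=2)
t=cv2.resize(get_image("scene")[190:290,240:320],(320,400),interpolation=2)
cv2.imwrite("pics/w7.png",np.hstack([w,t]))
a=get_image("top");b=cv2.imread("pics/top0.png")
hv=lambda im:cv2.cvtColor(im,cv2.COLOR_BGR2HSV)
def cen(im,box,f):
    x0,y0,x1,y1=box;h=hv(im[y0:y1,x0:x1]).astype(int);y,x=np.nonzero(f(h));return (x.mean()+x0,y.mean()+y0,len(x)) if len(x) else None
yel=lambda h:(h[...,0]>18)&(h[...,0]<32)&(h[...,1]>150)
print("ring",cen(b,(350,180,382,207),yel),cen(a,(350,180,382,207),yel))
blk=lambda h:h[...,2]<45
print("loupe",cen(b,(305,235,328,260),blk),cen(a,(305,235,328,260),blk))
E
```

```text
t 8.2667 pos [ 0.5613 -0.0737  0.1616] case mm [ -8.9103  -0.2317 161.6367] F case [ 0.1511 -0.2314 -0.5261] grip 0.005
tool in case
 [[ 0.0002  1.     -0.0039]
 [-0.0032 -0.0039 -1.    ]
 [-1.      0.0002  0.0032]]
ring (np.float64(364.9765625), np.float64(193.203125), 128) None
loupe (np.float64(320.0), np.float64(254.0), 1) (np.float64(321.0), np.float64(236.5), 4)
```

View pics/w7.png

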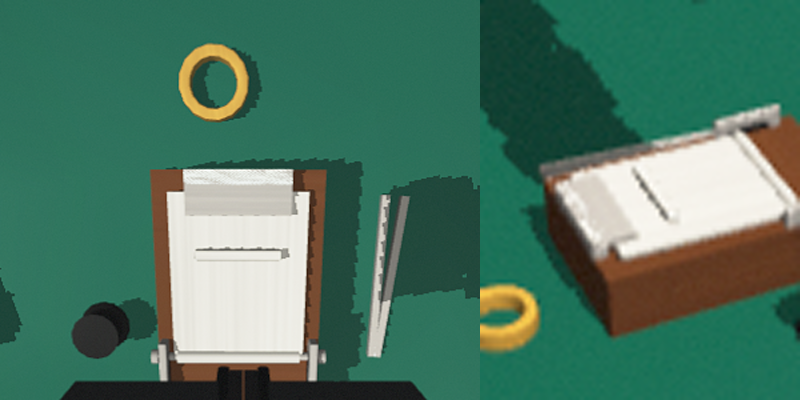

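The cover lies flat and tucked under the lip with the hand well clear (edge row 192, lip front row 214, left half). The ring, loupe and tweezers look undisturbed. Handing in.

```bash
python3 -c "
from bench import *
print(close_job())"
```

```text
the job is handed in; nothing more can be done
None
```

The larger case is shut, and the job was handed in at about 8.4 s of the 32 s allowed. I pushed the cover over with the closed fingertips, pressed it flat from the hinge side of the ridge, slid it under the lip while holding it down, then lifted clear.

**Slide not all by the ridge:** friction under the pressing fingertip carried the cover most of the way, before the tip reached the ridge. I then eased the press, brought the tip up to the ridge and pushed by it to finish.

**Last checks:**
- **Fully home:** the free edge measured 12.9 mm beneath the lip (nominal 13). An 18 N push against the ridge then moved it only 0.2 mm.
- **Stays shut:** after release the last picture showed the cover still flat and tucked, with the hand about 120 mm above the cover and wrist force near zero.
- **Forces:** the highest wrist force I read was about 28 N.
- **Other things:** the ring, loupe and tweezers looked unmoved in that picture. I did not check the jar, driver, blower or anvil afterwards, and the movement is now hidden under the cover.

**Checks that failed or disagreed:**
- My colour check of the ring and loupe positions in the top view failed: it found no ring in the second picture, and only a few stray pixels for the loupe.
- The wrist and top cameras disagreed by about 3 mm on where the case is, so I took the overlap from the wrist picture alone.

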